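# Screw the filler cap onto the coolant tank

### The arm

A 6-joint arm with a two-finger parallel gripper is mounted at the origin on a cart in front of the work surface, level with it; the furniture and walls round the work are solid. World frame = base frame: x ahead of the robot, y to its left, z up, the work surface at z = 0. Lengths are in m, angles in degrees, forces in N, time in s.
With the tool pointing down it reaches from about 0.4 to 0.825 m from the base axis. Payload 7 kg.
Tool frame: the origin (TCP) lies midway between the tips of the shut fingers; the grasp point (between the pads) lies 19 mm behind it; z points along the fingers, y is the line along which they close (so a half turn about z gives the same grasp; the last joint's range is limited). The gripper opens to 88 mm and grips with 3 to 60 N. Pads are 19 mm wide; open, the fingers measure 130 mm over their backs; the gripper's body (78 mm by 193 mm) begins 47 mm behind the grasp point.
Start: joints at [-58.952, 20.546, 0.682, 0, -70.136, -16.507], TCP at [0.169, -0.653, 0.227] pointing down, gripper open.
Joint ranges: [-176.03, 176.03], [-82.01, 121.73], [-58.28, 71.71], [-173.87, 95.51], [-174.79, -0.11], [-173.66, 173.66]. Speed limits (degrees/s): [136.94, 136.94, 172.46, 180, 180, 180].

### API

Orientations are given as a 3x3 rotation matrix whose columns are the frame's x, y, z axes.
In Python, from rig import robot gives the robot as it stands. Calls block until the motion is done:
- robot.goto(position, orientation): joint-space move of the TCP to a pose.
- robot.servo_line(position, ori=None, speed=0.15): straight line of the TCP; ori=None keeps the orientation; speed is the mean speed in m/s.
- robot.movej(angles): joint-space move.
- robot.move_gripper(opening): opening from 0.0 (shut) to 1.0 (fully open); the grip force is fixed at half the most; returns when the fingers have stopped.
- robot.dwell(seconds).
- robot.ik(position, orientation): joint angles nearest the present ones, or None.
- robot.grab_frame(name): name is "side" or "top" or "wrist"; returns (picture, depth): 480x640x3 uint8, red, green, blue; 480x640 float32, m along the optical axis (not along the pixel's ray), 0 where there is no reading.
- robot.camera_info(name): a dict with "vfov" (degrees; the focal length in pixels is half the picture's height over the tangent of half this angle, whatever the lens; pixels are square), "cx", "cy" (the principal point, pixels), "view" (4x4, takes a point from world to camera coordinates); the wrist camera has in their place "T_tool_cam" (4x4, takes a point from camera to tool coordinates, whose origin is the TCP and whose axes are the flange's). Camera axes: x right, y down, z forward; pixel columns grow to the right and rows downward; lengths in m; the calibration is good to about 2 mm. A picture is of the moment at which its call begins: read the wrist's pose just before it. camera_info takes no time and is no camera call.
A pose or a line that the arm cannot do raises robot.Unreachable and nothing moves.
- robot.job_done(): hands the job in; it is judged then, once.
Readings, each from a call of its own:
- robot.read_t(): time.
- robot.read_qpos(): joint angles.
- robot.read_qvel(): joint speeds.
- robot.read_effort(): joint torques, N m.
- robot.read_position(): TCP position.
- robot.read_tcp_rot(): TCP orientation.
- robot.read_force(): force on the tool from outside, world axes, zero at the start.
- robot.read_ft_torque(): the same for the moment, N m.
- robot.read_grip_width(): opening from 0.0 (shut) to 1.0 (fully open).
- robot.read_finger_force(): force on a finger pad.
Only numpy, scipy, OpenCV 4.12 (cv2) and the standard library are available. Lean on these libraries where they do the work, as an engineer would, in place of code of your own. Each camera call takes 0.05 s, during which the arm holds its last target. There are 200 camera calls.

### The job

The milling machine's coolant tank has been topped up and its filler cap lies on the worktop. Set the cap level on the tank's neck, turn it gently backward (anticlockwise from above) until it drops into its thread (it may drop in at once), then screw it forward (clockwise) fully home so that it presses on the seal. Never force it, let go when done, and leave everything else where it stands.

Things in the scene. Friction and masses are not known exactly. Their poses are not given: they have to be found in the camera images.
- cap: Loose grey filler cap, open side down. Knurled skirt 65 mm across, 28 mm high, open below; across its top a straight grip bar 50 mm long, 15 mm wide, 22 mm high (28 to 50 mm over the underside). 70 g. Origin: centre of the underside; z up, x along the bar. Inside, near the lower edge, three lugs 120 degrees apart stick inward 4 mm; nothing outside shows where they are.
- cap_bar (a point): Centre of the cap's grip bar, 39 mm over the cap's underside; axes as the cap.
- tank: Coolant tank, a low canister with white body and grey lid, 116 x 160 mm, top 90 mm over the worktop, fixed. Origin: centre of its underside, z up. On its top stand the black filler neck and, at the rear corners, two low hose couplings (14 mm high).
- neck_base (a point): On the axis of the tank's black filler neck, level with the tank's flat top; z up, x and y as the tank's (they do not tell the angle of the thread). The neck's wall is 47 mm across, 28 mm high with a tapered lip; threads reach out to 55 mm. The cap goes over it with about 1 mm play all round. Height of the cap's underside over this point: 18 to 19 mm on the crown, 10 to 11 dropped in, 4 to 5 home.
- neck_crown (a point): On the neck's axis, 20 mm above neck_base: height of the level crowns of the three threads, on which the lugs land (now and then on a stop block, 3 mm higher, whence they step down to the crown). Between the threads are three openings, 120 degrees apart, at an angle that differs every time and must be felt for. The lugs fit down within about 0.1 rad of an opening's middle and then drop 8 mm.
- neck_stop (a point): On the neck's axis, 23 mm above neck_base: height of three stop blocks, 3 mm over the crown, one on the anticlockwise side of each opening (seen from above). With the lugs on the crown, turning clockwise ends dead at a block, cap still high; turning anticlockwise, at most 2.1 rad, brings the lugs over an opening and, if not let down, against the block beyond, where they are still over it.
- neck_seal (a point): On the neck's axis, 30.5 mm above neck_base: top of the free rubber seal. From the openings the cap goes home clockwise in about 1.4 rad, sinking 4 mm per rad, with 1.2 mm play up and down, and ends against a stop; in the last 2 mm of descent the seal pushes up with up to about 6 N. Friction in the thread holds the cap when let go. Turning with over 1 N m is forcing it.
- jar_pink: Bystander: small white jar with pink lid, 39 mm across, 44 mm high; origin centre of underside.
- jar_tan: Bystander: small white jar with tan lid, 39 mm across, 38 mm high; origin centre of underside.
- bottle: Bystander: small bottle with white cap, 39 mm across, 86 mm high; origin centre of underside.
- spatula: Bystander: flat wooden spatula, 120 x 12 x 5 mm, along its x; origin centre of underside.
- cast_sawn: Bystander: dental cast, 58 x 63 x 34 mm; origin centre of underside.
- die_small: Bystander: tiny die (single tooth on a stem) standing upright, 9 x 10 x 24 mm; origin centre of underside.
Not all that is in view belongs to the job. Several things look just like the cap: the one meant starts farthest to the robot's left.

How it is judged (in metres and radians):
On the way:
1. the cap has dropped into the thread starts, level on the neck (horizontal distance between cap and neck_base below 0.003 m and z of cap in the frame of neck_base between 0.0075 and 0.0125 m and angle between cap's own z axis and vertical below 0.07 rad), for 0.1 s.
At the end, for the whole second after the job is handed in: The cap sits on the neck's axis (within 3 mm), level (within 0.06 rad), its underside less than 6 mm over the tank's top (screwed home, pressing on the seal), at rest and released (horizontal distance between cap and neck_base below 0.003 m and z of cap in the frame of neck_base between 0.001 and 0.006 m and angle between cap's own z axis and vertical below 0.06 rad and linear speed of cap below 0.02 m/s); the robot touches nothing.
It fails at once if the cap is forced against the tank, neck or seal with more than 60 N (contact force between cap and tank above 60 N).
It fails at once if the arm or the fingers press on the tank with more than 15 N (contact force between any of the fingers, the arm and tank above 15 N).
It fails at once if a bystander is moved more than 20 mm (distance of any of jar_pink, jar_tan, bottle, spatula, cast_sawn, die_small from where it was at the start of the episode above 0.02 m).
It also fails if it takes over 64 s, if anything falls off the work surface, if the arm or the gripper's body presses on something with over 40 N, if the wrist force passes 120 N, or if a joint passes its speed limit or range.

## Working session

There is one attempt and no reset: what is moved stays moved. The work goes in short steps, each a Python script; the robot and the scene stay as the last script left them, time stands still between calls to the robot, and variables do not carry over. Pictures are saved under pics/ and viewed, at most 10 in all, crops included, and the job is handed in when it is done.

```bash
ls; mkdir -p pics; python3 - <<'E'
from rig import robot
import cv2,numpy as np
for n in("top","side"):
    p,d=robot.grab_frame(n); np.savez(f"{n}.npz",p=p,d=d)
    cv2.imwrite(f"pics/{n}0.png",p[:,:,::-1]); print(n,robot.camera_info(n), (d>0).mean())
print(robot.camera_info("wrist"),robot.read_t())
E
```

```text
pics
top {'vfov': 53.798110040274956, 'cx': 318.9275943946331, 'cy': 245.88246928907893, 'view': array([[-0.0123238 , -0.99966801,  0.02262735, -0.3518111 ],
       [-0.99648497,  0.01040308, -0.0831233 ,  0.52204377],
       [ 0.08286031, -0.02357221, -0.99628235,  0.9105488 ],
       [ 0.        ,  0.        ,  0.        ,  1.        ]])} 0.9959244791666667
side {'vfov': 53.67490240219026, 'cx': 312.46089620345424, 'cy': 233.46689328083855, 'view': array([[ 0.98774152, -0.15465203, -0.02119994, -0.54304788],
       [-0.09338018, -0.4765753 , -0.87416024, -0.0211075 ],
       [ 0.12508729,  0.86542402, -0.48517464,  1.13083226],
       [ 0.        ,  0.        ,  0.        ,  1.        ]])} 0.9827278645833334
{'vfov': 66.50867106371987, 'cx': 317.59376587347003, 'cy': 244.18759829646584, 'T_tool_cam': array([[-7.97206800e-04, -9.61997695e-01, -2.73056403e-01,
         7.45324084e-02],
       [ 9.99999521e-01, -6.11846961e-04, -7.63985203e-04,
         6.45172231e-04],
       [ 5.67883274e-04, -2.73056881e-01,  9.61997722e-01,
        -1.58309119e-01],
       [ 0.00000000e+00,  0.00000000e+00,  0.00000000e+00,
         1.00000000e+00]])} 0.1
```

View pics/top0.png

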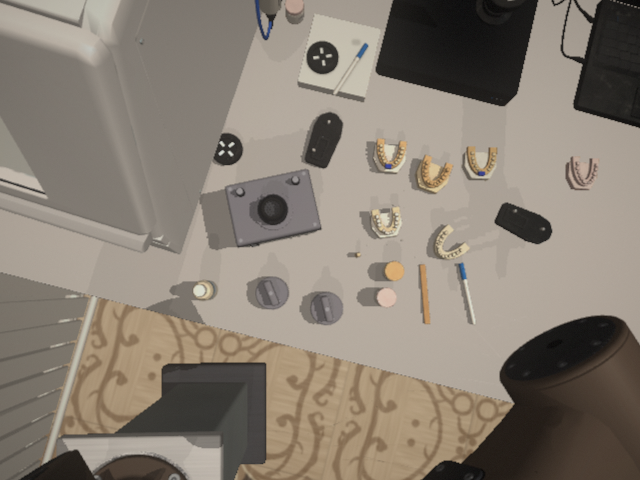

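View pics/side0.png

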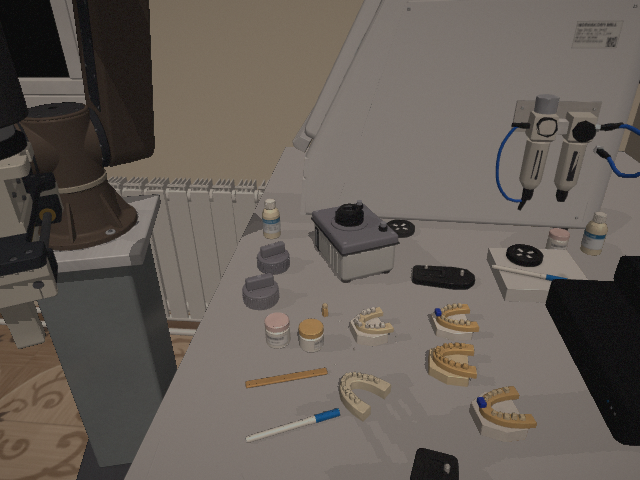

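The top view shows two grey look-alike caps: A at (271,292) and B at (326,308). In the side view they are at (273,258) and (261,291). The black discs at (227,149) and (322,57) are not grey barred caps. Image left is +y, the robot's left, so the choice is A. The neck is at (272,209) in top and (349,214) in side.

```bash
cat > h.py <<'E'
from rig import robot
import numpy as np,cv2
def cam(n):
    i=robot.camera_info(n); f=240/np.tan(np.radians(i["vfov"])/2)
    K=np.array([[f,0,i["cx"]],[0,f,i["cy"]],[0,0,1]])
    if "view" in i: T=np.linalg.inv(i["view"])
    else:
        W=np.eye(4);W[:3,:3]=robot.read_tcp_rot();W[:3,3]=robot.read_position();T=W@i["T_tool_cam"]
    return K,T
def ray(K,T,uv):
    d=T[:3,:3]@np.linalg.solve(K,[uv[0],uv[1],1.]); return T[:3,3],d
def onplane(K,T,uv,z):
    o,d=ray(K,T,uv); return o+d*(z-o[2])/d[2]
def tri(*rs):  # least-squares meeting of rays, and residual
    A=0;b=0
    for o,d in rs:
        P=np.eye(3)-np.outer(d,d)/(d@d);A=A+P;b=b+P@o
    x=np.linalg.solve(A,b)
    return x,[float(np.linalg.norm((np.eye(3)-np.outer(d,d)/(d@d))@(x-o))) for o,d in rs]
def cloud(K,T,d):
    v,u=np.mgrid[:480,:640]; P=np.linalg.inv(K)@np.stack([u*d,v*d,d]).reshape(3,-1)
    return (T[:3,:3]@P+T[:3,3:]).T.reshape(480,640,3)
def down(a): # tool pointing down, tool x at angle a (rad) from world x
    c,s=np.cos(a),np.sin(a); return np.array([[c,s,0],[s,-c,0],[0,0,-1.]])
E
python3 - <<'E'
from h import *
im={}
for n,bx in(("top",{"A":(271,292),"B":(326,308),"neck":(272,209)}),("side",{"A":(273,258),"B":(261,291),"neck":(349,214)})):
    z=np.load(n+".npz");K,T=cam(n);C=cloud(K,T,z["d"]);im[n]=z["p"]
    for k,(u,v) in bx.items():
        Q=C[v-35:v+35,u-35:u+35].reshape(-1,3); lo=.035 if k!="neck" else .105
        c=Q[np.linalg.norm(Q-np.median(C[v-3:v+4,u-3:u+4].reshape(-1,3),0),axis=1)<.06]
        b=c[(c[:,2]>lo)&(c[:,2]<lo+.03)]
        m=b.mean(0);w,V=np.linalg.eigh(np.cov((b-m)[:,:2].T))
        print(n,k,len(b),m.round(4),"zmax",np.percentile(b[:,2],95).round(4),"ang",np.degrees(np.arctan2(V[1,1],V[0,1])).round(1),(np.sqrt(w*12)*1e3).round(1), "range",np.hypot(*m[:2]).round(3))
R=robot.read_tcp_rot();print(R.round(3))
K,T=cam("top")
z=np.load("top.npz");K2,T2=cam("side")
for k,a,b in(("A",(271,290),(273,250)),("neck",(272,208),(349,209))): print(k,tri(ray(K,T,a),ray(K2,T2,b)))
cr=np.hstack([cv2.resize(im["top"][180:340,200:360],(400,400)),cv2.resize(im["side"][190:320,230:400][:, :130],(400,400))])
cv2.imwrite("pics/crop.png",cr[:,:,::-1])
E
```

```text
top A 211 [ 0.428  -0.2634  0.049 ] zmax 0.0519 ang -158.4 [15.2 49.3] range 0.503
top B 202 [ 0.3963 -0.3698  0.0494] zmax 0.0523 ang -167.6 [14.8 48.9] range 0.542
top neck 646 [ 0.5792 -0.2714  0.1136] zmax 0.1218 ang 57.3 [47.4 47.7] range 0.64
side A 229 [ 0.4285 -0.2691  0.0444] zmax 0.0502 ang -159.8 [12.7 50.5] range 0.506
side B 295 [ 0.397  -0.3756  0.0445] zmax 0.05 ang -168.1 [12.6 49.7] range 0.547
side neck 366 [ 0.5794 -0.2792  0.1131] zmax 0.1199 ang 76.3 [47.8 55.4] range 0.643
[[-0.968 -0.251 -0.001]
 [-0.251  0.968  0.001]
 [ 0.     0.001 -1.   ]]
A (array([ 0.43127919, -0.26348662,  0.03605354]), [0.0010636187734839584, 0.0010636187734838379])
neck (array([ 0.58018256, -0.27223925,  0.11598487]), [0.0005538187156828034, 0.0005538187156825078])
```

View pics/crop.png

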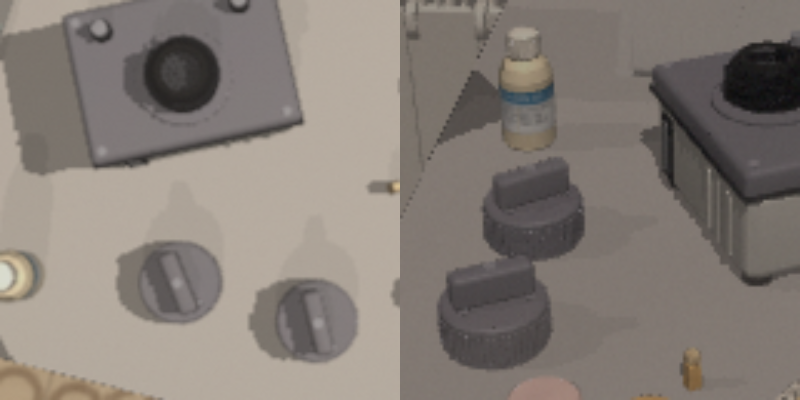

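The crop shows the chosen cap A left of B, next to the bottle. Its bar runs about 20° from x, and the neck is open and black. Heights agree: bar top about 0.050–0.052, neck lip about 0.12. Next I move the wrist camera over the cap, then over the neck, keeping the same tool orientation.

```bash
python3 - <<'E'
from h import *
z=np.load("top.npz");K,T=cam("top");C=cloud(K,T,z["d"]).reshape(-1,3)
n=np.array([.579,-.274]);c=np.array([.428,-.266])
for nm,p,h in(("neck",n,.14),("cap",c,.07)):
    r=np.linalg.norm(C[:,:2]-p,axis=1); m=(C[:,2]>h)
    print(nm,[(round(lo,2),int((m&(r>lo)&(r<lo+.02)).sum()),C[m&(r>lo)&(r<lo+.02)].mean(0).round(3) if (m&(r>lo)&(r<lo+.02)).any() else 0) for lo in(.06,.08,.1,.12,.14,.16)])
print("bottle top",onplane(K,T,(203,290),.086))
a=np.radians(201)
for nm,p in(("cap",[.428,-.266,.156]),("neck",[.579,-.274,.226])):
    print(nm,robot.ik(p,down(a)))
robot.goto([.428,-.266,.16],down(a))
t=robot.read_t();Kw,Tw=cam("wrist");p,d=robot.grab_frame("wrist")
np.savez("wc.npz",K=Kw,T=Tw,p=p,d=d)
robot.goto([.579,-.274,.23],down(a))
Kn,Tn=cam("wrist");p2,d2=robot.grab_frame("wrist")
np.savez("wn.npz",K=Kn,T=Tn,p=p2,d=d2)
cv2.imwrite("pics/wr.png",cv2.resize(np.hstack([p,p2]),(800,300))[:,:,::-1])
print(t,robot.read_t(),robot.read_force())
E
```

```text
neck [(0.06, 0, 0), (0.08, 0, 0), (0.1, 0, 0), (0.12, 0, 0), (0.14, 5028, array([ 0.585, -0.178,  0.479])), (0.16, 10878, array([ 0.651, -0.129,  0.383]))]
cap [(0.06, 1252, array([ 0.44 , -0.336,  0.959])), (0.08, 47, array([ 0.524, -0.245,  0.08 ])), (0.1, 590, array([ 0.534, -0.251,  0.087])), (0.12, 1000, array([ 0.537, -0.249,  0.092])), (0.14, 1009, array([ 0.569, -0.276,  0.096])), (0.16, 947, array([ 0.59 , -0.273,  0.094]))]
bottle top [ 0.43433452 -0.14348697  0.086     ]
cap [ -9.48913071   7.8930856  -26.31851278   0.         -55.78840162
 -59.51086929]
neck [ -7.90180003  17.35576144  -4.01926395   0.         -68.6249746
 -61.09819997]
1.8167 2.625 [-0.27306216 -0.18605543 -0.55515009]
```

View pics/wr.png

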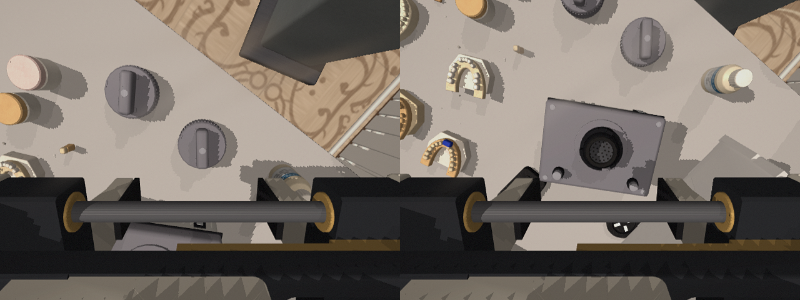

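The left half (over the cap) shows cap A at about (325,235) in full-resolution pixels, bar upright, between the fingers, with B at (212,145). The right half shows the open neck at about (965-640, 238). The bottle is clear of the gripper.

```bash
python3 - <<'E'
from h import *
top=np.load("top.npz");Kt,Tt=cam("top")
for nm,c0,rng in(("wc",(.428,-.266),((.042,.06),(.022,.034))),("wn",(.579,-.274),((.104,.125),(.115,.125),(.085,.095)))):
    z=np.load(nm+".npz");K,T=z["K"],z["T"];C=cloud(K,T,z["d"])
    for lo,hi in rng:
        m=(C[...,2]>lo)&(C[...,2]<hi)&(np.linalg.norm(C[...,:2]-c0,axis=2)<(.045 if hi!=.095 else .1))
        m[330:]=0
        b=C[m];u8=m.astype(np.uint8)
        cn=max(cv2.findContours(u8,0,1)[0],key=cv2.contourArea)
        (cx,cy),(w,h),_=cv2.minAreaRect(cn); (ex,ey),rr=cv2.minEnclosingCircle(cn)
        P=(b[:,:2]*1e4).astype(np.float32); R=cv2.minAreaRect(P); ec=cv2.minEnclosingCircle(P)
        print(nm,lo,len(b),"z",np.percentile(b[:,2],[5,50,95]).round(4),"mean",b[:,:2].mean(0).round(4),"rect",np.round(R[0],1),np.round(R[1],1),round(R[2],1),"circ",np.round(ec[0],1),round(ec[1],1))
        if (lo,hi) in((.042,.06),(.104,.125)):
            zz=np.median(b[:,2]); print("   pix",cx,cy,"on plane",onplane(K,T,(cx,cy),.05 if nm=="wc" else .118).round(4))
E
```

```text
wc 0.042 1186 z [0.0471 0.0497 0.0512] mean [ 0.4241 -0.2632] rect [ 4252.5 -2629.4] [491.2 143.4] 21.6 circ [ 4252.5 -2631.1] 246.7
   pix 322.5 238.5 on plane [ 0.424  -0.2636  0.05  ]
wc 0.022 3432 z [0.0263 0.0281 0.0294] mean [ 0.4226 -0.2637] rect [ 4243.7 -2627.1] [629.2 648.1] 18.7 circ [ 4255.1 -2625.5] 326.5
wn 0.104 3573 z [0.1055 0.1122 0.121 ] mean [ 0.5766 -0.2712] rect [ 5773.8 -2709.7] [533.9 543.1] 30.9 circ [ 5779.7 -2706.3] 275.6
   pix 321.5 238.5 on plane [ 0.5748 -0.2719  0.118 ]
wn 0.115 1535 z [0.1156 0.1194 0.1215] mean [ 0.5761 -0.2715] rect [ 5777.1 -2708.5] [448.4 453.9] 19.9 circ [ 5777.4 -2709.3] 230.8
wn 0.085 19479 z [0.0868 0.0882 0.0911] mean [ 0.5815 -0.2714] rect [ 5854.6 -2691.8] [1149.4 1585. ] 11.8 circ [ 5852.7 -2694.7] 951.8
```

```bash
cat >> h.py <<'E'
def neck(c0=(.5777,-.2709)):
    K,T=cam("wrist");_,d=robot.grab_frame("wrist");C=cloud(K,T,d);C[330:]=0
    r=np.linalg.norm(C[...,:2]-c0,axis=2);out=[]
    for lo,hi in((.104,.125),(.115,.125)):
        b=C[(C[...,2]>lo)&(C[...,2]<hi)&(r<.045)]
        P=(b[:,:2]*1e4).astype(np.float32)
        out+=[np.array(cv2.minAreaRect(P)[0])/1e4,np.array(cv2.minEnclosingCircle(P)[0])/1e4]
    return np.array(out).round(5)
E
python3 - <<'E'
from h import *
n=[.5777,-.2709,.23]
for a in(201,21):
    robot.goto(n,down(np.radians(a)));robot.dwell(.2);o=neck();print(a,robot.read_position().round(4),o.tolist(),o.mean(0),robot.read_qpos().round(1))
print(robot.read_t())
E
```

```text
201 [ 0.5776 -0.2709  0.2302] [[0.5774, -0.27113], [0.578, -0.27079], [0.57782, -0.27112], [0.57789, -0.27081]] [ 0.5777775 -0.2709625] [ -7.6  17.   -4.   -0.  -69.  -61.4]
21 [ 0.5777 -0.2709  0.23  ] [[0.57756, -0.27003], [0.57755, -0.27067], [0.57755, -0.27039], [0.57771, -0.27034]] [ 0.5775925 -0.2703575] [ -7.6  17.   -4.   -0.  -69.  118.6]
6.025
```

```bash
python3 - <<'E'
from h import *
a=np.radians(21.5);c=[.4253,-.2629]
robot.goto(c+[.15],down(a));robot.move_gripper(.5)
robot.servo_line(c+[.07],speed=.15);f0=np.array(robot.read_force())
robot.servo_line(c+[.032],speed=.06);print("f",robot.read_force()-f0,robot.read_position())
robot.move_gripper(0);print(robot.read_grip_width()*88,robot.read_finger_force(),robot.read_force()-f0)
robot.servo_line(c+[.20],speed=.2);print("lift",robot.read_force()-f0,robot.read_grip_width()*88)
robot.goto([.5777,-.2707,.20],down(np.radians(90)));robot.dwell(.2)
print(robot.read_position(),robot.read_qpos().round(1),robot.read_t(),robot.read_force(),robot.read_ft_torque())
p,_=robot.grab_frame("wrist");s,_=robot.grab_frame("side")
cv2.imwrite("pics/hold.png",np.hstack([cv2.resize(p,(400,300)),cv2.resize(s[60:360,200:500],(300,300))])[:,:,::-1])
E
```

```text
f [-0.36329827 -0.44967282  0.15534815] [ 0.42540787 -0.26296413  0.03197063]
14.954899803334115 29.99963343143463 [-0.15266998 -0.96092297  1.66376844]
lift [-0.27566445  0.09690062 -2.5466139 ] 14.913414834237948
[ 0.57766774 -0.27071773  0.20004045] [  -7.6   18.1   -6.5    0.   -65.4 -172.4] 15.1083 [ 0.37292413 -0.26766354 -0.89018922] [-0.0972351  -0.01081356  0.01980906]
```

View pics/hold.png

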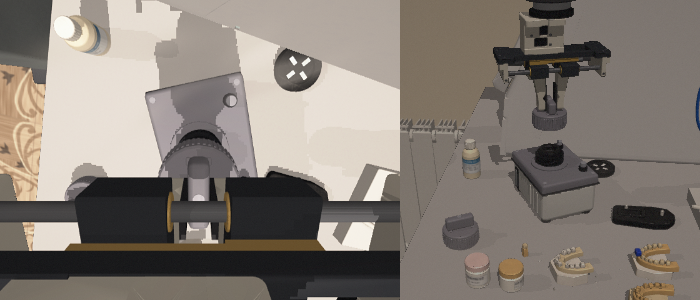

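The wrist view shows the bar centred between the fingers over the neck; the side view shows the cap level above the tank. The q6 reading shows that anticlockwise means increasing q6, so I unwind to q6≈10 and then descend with a force guard.

```bash
python3 - <<'E'
from h import *
n=[.5777,-.2707]
q=robot.read_qpos();q[5]=10;robot.movej(q);print(robot.read_t())
robot.servo_line(n+[.158],speed=.1);robot.dwell(.2);f0=np.array(robot.read_force());np.save("f0.npy",f0)
print(robot.read_t(),f0,robot.read_position(),robot.read_qpos().round(1))
z=.156
while z>.128:
    z-=.0015;robot.servo_line(n+[z],speed=.02);f=robot.read_force()-f0
    print(round(z,4),robot.read_position().round(4),f.round(2),robot.read_ft_torque().round(2),round(robot.read_t(),2))
    if f[2]>5 or np.hypot(*f[:2])>8:break
E
```

```text
17.8917
18.6583 [-0.56430411  0.45118872 -1.13201242] [ 0.57820697 -0.27082191  0.15889286] [ -7.6  19.9  -9.5   0.  -60.5  10. ]
0.1545 [ 0.5776 -0.2707  0.1544] [ 0.37 -0.06 -0.08] [ 0.    0.08 -0.05] 18.98
0.153 [ 0.5777 -0.2707  0.1529] [ 0.18  0.21 -0.19] [ 0.05  0.11 -0.  ] 19.23
0.1515 [ 0.5776 -0.2707  0.1514] [ 0.77 -0.54  0.29] [0.05 0.09 0.01] 19.48
0.15 [ 0.5776 -0.2707  0.1499] [ 0.38 -0.15  0.84] [0.05 0.11 0.01] 19.73
0.1485 [ 0.5776 -0.2707  0.1484] [ 0.68 -0.89  0.68] [0.02 0.11 0.02] 19.98
0.147 [ 0.5776 -0.2707  0.1469] [ 0.1  -1.25  0.62] [-0.    0.12 -0.  ] 20.23
0.1455 [ 0.5776 -0.2707  0.1454] [0.85 0.1  1.28] [ 0.03  0.13 -0.09] 20.48
0.144 [ 0.5777 -0.2707  0.1439] [ 0.64 -0.47  0.08] [ 0.13 -0.    0.04] 20.73
0.1425 [ 0.5779 -0.2708  0.1432] [-0.78  0.23  5.39] [0.54 0.57 0.02] 20.98
```

```bash
cat > turn.py <<'E'
from h import *
f0=np.load("f0.npy");n=[.5777,-.2707]
def yaw(): R=robot.read_tcp_rot(); return np.degrees(np.arctan2(R[1,0],R[0,0]))
def show(k,z,f):print(k,"cmd",round(z,4),"z",robot.read_position()[2].round(4),f.round(1),robot.read_ft_torque().round(2),"q6",robot.read_qpos()[5].round(1),round(robot.read_t(),2))
def force(): return np.mean([robot.read_force() for _ in range(3)],0)-f0
E
python3 - <<'E'
from turn import *
z=.1425;a=yaw();ok=False
for i in range(30):
    if i: a+=5
    robot.movej(robot.ik(n+[z],down(np.radians(a))))
    f=force();show("rot",z,f)
    while f[2]<3 and z>.1325:
        z-=.001;robot.servo_line(n+[z],speed=.02);f=force();show("  dn",z,f)
    if z<=.1331 and f[2]<6: print("dropped");break
    if f[2]>9: z+=.0005
    if abs(robot.read_ft_torque()[2])>.6 or f[2]>20 or robot.read_t()>40: print("guard");break
E
```

```text
rot cmd 0.1425 z 0.1432 [-0.6  1.4  6. ] [ 0.64  0.68 -0.03] q6 10.0 21.23
rot cmd 0.1425 z 0.1433 [0.5 0.8 7.6] [0.2  0.18 0.09] q6 14.9 21.48
rot cmd 0.1425 z 0.1433 [ 0.7 -0.2  6.7] [0.13 0.08 0.08] q6 19.8 21.73
rot cmd 0.1425 z 0.143 [ 1.  -0.4  5.6] [-0.04 -0.24 -0.01] q6 24.7 21.98
rot cmd 0.1425 z 0.1418 [2.3 0.1 0.6] [ 0.14 -0.29  0.05] q6 29.7 22.23
  dn cmd 0.1415 z 0.141 [ 1.6 -0.   0.3] [ 0.24 -0.28  0.02] q6 29.9 22.48
  dn cmd 0.1405 z 0.1405 [1.4 1.9 1.7] [ 0.33 -0.15  0.02] q6 30.0 22.73
  dn cmd 0.1395 z 0.1403 [0.5 1.1 6.5] [0.78 0.49 0.01] q6 30.0 22.98
rot cmd 0.1395 z 0.1402 [0.2 0.1 6. ] [0.2  0.27 0.08] q6 34.9 23.23
rot cmd 0.1395 z 0.1403 [-0.1 -0.6  6.8] [0.1  0.17 0.11] q6 39.9 23.48
rot cmd 0.1395 z 0.1403 [ 1.4 -0.3  5.8] [0.04 0.05 0.1 ] q6 44.9 23.73
rot cmd 0.1395 z 0.1403 [ 0.6 -0.3  6.5] [0.14 0.11 0.05] q6 49.9 23.98
rot cmd 0.1395 z 0.1403 [ 1.6 -0.9  6.6] [-0.02 -0.05  0.1 ] q6 54.8 24.23
rot cmd 0.1395 z 0.1403 [0.9 0.2 6. ] [-0.02  0.06  0.12] q6 59.8 24.48
rot cmd 0.1395 z 0.1403 [ 0.4 -1.   7.7] [-0.14  0.22  0.12] q6 64.8 24.73
rot cmd 0.139
[... 424 characters left out ...]
.23
rot cmd 0.1395 z 0.1402 [ 1.2 -1.5  6.5] [-0.02  0.04  0.09] q6 99.8 26.48
rot cmd 0.1395 z 0.1391 [ 1.6 -0.1  0.9] [-0.16 -0.21  0.05] q6 104.7 26.73
  dn cmd 0.1385 z 0.1381 [ 1.9 -0.1  0.1] [-0.2  -0.13  0.05] q6 104.9 26.98
  dn cmd 0.1375 z 0.1373 [ 1.5 -1.4  0.1] [-0.34 -0.11  0.05] q6 105.0 27.23
  dn cmd 0.1365 z 0.1365 [ 1.4 -0.6  0.5] [-0.5  -0.12 -0.  ] q6 105.0 27.48
  dn cmd 0.1355 z 0.1355 [ 0.8 -1.4  1.6] [-0.59 -0.12  0.06] q6 105.0 27.73
  dn cmd 0.1345 z 0.1345 [ 1.6 -1.3  0.5] [-0.69 -0.02  0.07] q6 105.0 27.98
  dn cmd 0.1335 z 0.133 [ 0.5 -0.8 -1.1] [-0.07  0.14 -0.04] q6 105.0 28.23
  dn cmd 0.1325 z 0.1323 [ 0.3 -1.7  0.5] [-0.14  0.13  0.02] q6 105.0 28.48
dropped
```

```bash
python3 - <<'E'
from turn import *
z=.1323;a=yaw();tot=0
for i in range(45):
    st=5 if tot<65 else 2
    a-=st;tot+=st;z-=np.radians(st)*.004
    robot.movej(robot.ik(n+[z],down(np.radians(a))))
    f=force();m=robot.read_ft_torque()[2]
    if i%2==0 or tot>60:show(tot,z,f)
    if abs(m)>.55: print("stop",m);break
    if f[2]>6: z+=.0003
    if f[2]<-4: z-=.0003
    if f[2]>25 or np.hypot(*f[:2])>20 or tot>100 or robot.read_t()>45: print("guard");show(tot,z,f);break
E
```

```text
5 cmd 0.132 z 0.1319 [ 0.3 -0.4 -0.1] [-0.12  0.11 -0.04] q6 100.1 28.73
15 cmd 0.1313 z 0.1313 [ 0.  -0.4 -0.3] [-0.03  0.16 -0.01] q6 90.3 29.23
25 cmd 0.1306 z 0.1306 [0.7 0.7 0.1] [-0.11  0.18  0.  ] q6 80.3 29.73
35 cmd 0.1299 z 0.1299 [ 1.1 -0.1 -1. ] [-0.    0.18  0.  ] q6 70.3 30.23
45 cmd 0.1292 z 0.1292 [ 0.6 -0.6  1.2] [-0.01  0.19  0.01] q6 60.3 30.73
55 cmd 0.1285 z 0.1286 [-0.1 -0.4  0.8] [-0.06  0.16  0.  ] q6 50.3 31.23
65 cmd 0.1278 z 0.128 [ 0.8 -1.8  2.6] [-0.06  0.12 -0.03] q6 40.3 31.73
67 cmd 0.1276 z 0.1278 [0.9 0.1 2.1] [-0.02  0.13 -0.02] q6 38.2 31.98
69 cmd 0.1275 z 0.1277 [0.6 0.4 3.3] [-0.03  0.08 -0.03] q6 36.1 32.23
71 cmd 0.1273 z 0.1275 [ 1.3 -0.7  3.8] [-0.04  0.08 -0.08] q6 34.1 32.48
73 cmd 0.1272 z 0.1274 [ 0.4 -0.8  4.8] [-0.01  0.04 -0.05] q6 32.1 32.73
75 cmd 0.1271 z 0.1272 [0.7 0.8 4.4] [ 0.16 -0.01 -0.  ] q6 30.1 32.98
77 cmd 0.1269 z 0.1272 [2.4 1.3 6. ] [ 0.86 -0.49  0.11] q6 28.1 33.23
79 cmd 0.1268 z 0.1272 [2.3 2.8 5.7] [ 1.07 -0.44  0.53] q6 26.1 33.48
81 cmd 0.1266 z 0.1271 [2.2 2.9 7.6] [ 1.24 -0.28  0.76] q6 24.1 33.73
stop 0.7605132867753611
```

It reached the end stop at about 78° (1.36 rad), with torque rising sharply at the end. Now I release, rise and check the cap's height.

```bash
python3 - <<'E'
from turn import *
p=robot.read_position();robot.move_gripper(.5);print(robot.read_force()-f0,robot.read_t())
robot.servo_line([p[0],p[1],.17],speed=.1)
robot.servo_line([p[0],p[1],.25],speed=.2);robot.dwell(.2)
K,T=cam("wrist");im,d=robot.grab_frame("wrist");C=cloud(K,T,d);C[330:]=0
r=np.linalg.norm(C[...,:2]-n,axis=2)
for nm,lo,hi,rr in(("bar",.135,.16,.04),("skirt",.112,.132,.04),("tank",.08,.1,.07)):
    b=C[(C[...,2]>lo)&(C[...,2]<hi)&(r<rr)];P=(b[:,:2]*1e4).astype(np.float32)
    print(nm,len(b),"z",np.percentile(b[:,2],[10,50,90]).round(4),np.round(cv2.minAreaRect(P),1) if 0 else cv2.minAreaRect(P),cv2.minEnclosingCircle(P))
    A=np.c_[b[:,:2]-n,np.ones(len(b))];print("  tilt",np.linalg.lstsq(A,b[:,2],rcond=None)[0].round(4))
s,_=robot.grab_frame("side")
cv2.imwrite("pics/end.png",np.hstack([cv2.resize(im,(400,300)),cv2.resize(s[160:310,280:430],(300,300))])[:,:,::-1]);print(robot.read_t())
E
```

```text
[ 0.84617339 -0.11398199  1.45550085] 34.4417
bar 1271 z [0.1428 0.145  0.1462] ((5778.61572265625, -2710.1064453125), (150.22471618652344, 496.43377685546875), 20.8017578125) ((5776.89990234375, -2710.5595703125), 249.94821166992188)
  tilt [-0.0045  0.0216  0.1448]
skirt 3655 z [0.1221 0.1234 0.1244] ((5777.943359375, -2718.432373046875), (645.8377685546875, 632.4501342773438), 19.129392623901367) ((5777.16748046875, -2709.3974609375), 326.32843017578125)
  tilt [-0.0077  0.0236  0.1233]
tank 11817 z [0.0872 0.0882 0.0894] ((5856.81298828125, -2690.3427734375), (1161.819580078125, 1398.7781982421875), 11.617196083068848) ((5777.078125, -2706.794677734375), 699.8116455078125)
  tilt [ 0.0033 -0.0008  0.0883]
35.875
```

View pics/end.png

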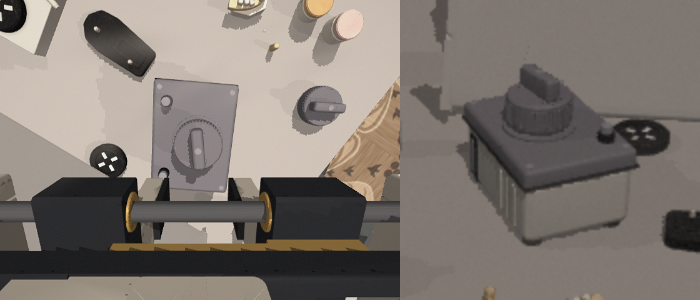

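The wrist view shows the cap centred on the neck at about (197,147). The side view shows it level and down on the tank. The underside works out at about 5.1 mm, inside the limit of 6 but a little high for "home". I'll regrip once and snug it gently to confirm the stop.

```bash
python3 - <<'E'
from turn import *
robot.servo_line(n+[.16],speed=.2);a=yaw();robot.servo_line(n+[.1285],speed=.08)
print("f",(robot.read_force()-f0).round(1));robot.move_gripper(0)
z=.1268;robot.servo_line(n+[z],speed=.02);show("grip",z,force())
z=.1268
for i in range(8):
    a-=1.5;robot.movej(robot.ik(n+[z],down(np.radians(a))));f=force();show(i,z,f)
    if abs(robot.read_ft_torque()[2])>.6 or f[2]>15:break
robot.move_gripper(.5)
robot.servo_line(n+[.17],speed=.1);robot.servo_line(n+[.25],speed=.2);robot.dwell(.2)
K,T=cam("wrist");im,d=robot.grab_frame("wrist");C=cloud(K,T,d);C[330:]=0
r=np.linalg.norm(C[...,:2]-n,axis=2)
for lo,hi in((.135,.16),(.112,.132)):
    b=C[(C[...,2]>lo)&(C[...,2]<hi)&(r<.04)];P=(b[:,:2]*1e4).astype(np.float32)
    print(np.median(b[:,2]),cv2.minAreaRect(P),cv2.minEnclosingCircle(P))
print(robot.read_t())
E
```

```text
f [ 0.2 -0.6  1.1]
grip cmd 0.1268 z 0.1277 [1.2 2.7 5.9] [0.98 0.18 0.25] q6 24.0 37.85
0 cmd 0.1268 z 0.1278 [0.2 2.4 6.8] [0.99 0.12 0.46] q6 22.5 38.1
1 cmd 0.1268 z 0.1277 [0.8 2.7 7. ] [0.99 0.12 0.61] q6 21.1 38.35
0.1450649417144419 ((5777.07763671875, -2707.554931640625), (149.5879669189453, 501.0732727050781), 20.679710388183594) ((5779.91552734375, -2706.8369140625), 250.8726806640625)
0.12340420347938866 ((5780.6337890625, -2715.7236328125), (650.6617431640625, 634.380859375), 19.65980339050293) ((5776.640625, -2708.439453125), 326.9320373535156)
40.4333
```

The angle and height did not change, so the cap is firmly on its stop, with its underside at about 5 mm. It is released and the gripper is clear.

```bash
python3 -c "
from rig import robot
print(robot.job_done())"
```

```text
the job is handed in; nothing more can be done
None
```

The job is handed in: the cap dropped into its thread, is screwed clockwise to its stop with its underside measured about 5 mm over the tank top (limit 6), and is released with the gripper clear; no verdict came back.

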